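Vent the vacuum pot of spacers and take its lid off

TASK

The steel pot of spacers is under vacuum. With the lid still seated, turn the bar-shaped vent tap on the lid a quarter turn counter-clockwise so that it is open, and only then lift the lid off, keeping it level, and set it down (do not drop it) centred on the square cork rest, tap still open. Then let go.

Things in the scene. Friction and masses are not known exactly. Their poses are not given: they have to be found in the camera images.
- tap (a joint): Angle of the quarter-turn vent tap on the lid (rad): 0 is closed (bar pointing at the middle of the lid), 1.57 is the stop, fully open (bar crosswise, in line with the little brass nozzle). It grows counter-clockwise seen from above, turns easily (about 0.02 N m) and stays where it is left. It may start a little ajar, still shut (under 0.2).
- tap_grip (a point): Centre of the tap's black bar: 42 mm long (x axis of this point), 12 mm wide (y), 24 mm tall; z is up and is the tap's turning axis. It is 34 mm above the lid's top face and 75 mm from the middle of the lid. A low nozzle (up to 9 mm above the lid) comes out beside it; the round thing at the opposite edge of the lid, 40 mm across, is a gauge and does not turn.
- lid_handle (a point): Centre of the level steel handle bar over the middle of the lid: 14 mm wide (x, pointing to the tap), 100 long (y), 14 tall, on posts at y = +-43 mm. 70 mm above the lid's top, 88 mm above its underside (a 168 mm plug, 6 mm deep in the pot's mouth; the lid stands on it when laid down). Loose clear disc, 200 mm across, 12 thick, about 0.55 kg, balanced here. Fixed pot: 188 mm across, 110 high.
- rest_top (a point): Centre of the top face of the square cork rest for the lid, 240 x 240 mm, 4 mm thick, fixed flat on the bench, empty.
Mind the look-alikes: they are no part of the job. There is more than one size of the part that bears tap; the job needs the smallest.

How it is judged (in metres and radians):
On the way, in this order (a step that is already met when the one before it is completed fails the run):
1. the vent tap is open (past 1.2 rad) with the lid still seated on the pot (value of joint tap above 1.2 rad and distance of lid_handle from where it was at the start of the episode below 0.02 m), for 0.2 s.
2. the lid is lifted clear of the pot (height (world z) of lid_handle above 0.212 m), for 0.1 s.
At the end, for the whole second after the job is handed in: The lid lies flat (within 0.1 rad), right way up and at rest on the cork rest, its centre within 40 mm of the rest's centre, with the vent tap still open (past 1.2 rad) (value of joint tap above 1.2 rad and horizontal distance between lid_handle and rest_top below 0.04 m and height (world z) of lid_handle below 0.1 m and angle between lid_handle's own z axis and vertical below 0.1 rad and linear speed of lid below 0.02 m/s); the robot touches nothing.
It fails at once if the lid is raised or slid more than 20 mm while the vent tap is still shut (under 1.2 rad) (value of joint tap below 1.2 rad and distance of lid_handle from where it was at the start of the episode above 0.02 m).
It fails at once if the lid is tipped more than 0.35 rad (angle between lid_handle's own z axis and vertical above 0.35 rad).
It fails at once if the lid is dropped: let go more than 25 mm above the rest, away from the pot (height (world z) of lid_handle above 0.117 m and distance of lid_handle from where it was at the start of the episode above 0.06 m and contact force between the fingers and lid below 0.1 N).
It also fails if it takes over 56 s, if anything falls off the work surface, if the arm or the gripper's body presses on something with over 40 N, if the wrist force passes 120 N, or if a joint passes its speed limit or range.

ROBOT

A 6-joint arm with a two-finger parallel gripper is mounted at the origin on the work surface. World frame = base frame: x ahead of the robot, y to its left, z up, the work surface at z = 0. Lengths are in mm, angles in degrees, forces in N, time in s.
With the tool pointing down it reaches from about 275 to 775 mm from the base axis. Payload 14.6 kg.
Tool frame: the origin (TCP) lies at the very end of the fingers, on their centre line; the grasp point (between the pads) lies 19 mm behind it; z points along the fingers, y is the direction in which the jaws open and shut (so a half turn about z gives the same grasp; the last joint's range is limited). The gripper opens to 85 mm and grips with 20 to 120 N. Pads are 22 mm wide; open, the fingers measure 114 mm over their backs; the gripper's body (76 mm by 85 mm) begins 54 mm behind the grasp point. The pads swing forward as they close: fully open they stand 13 mm farther back than shut.
Start: joints at [-72.439, 15.075, -2.767, 72.158, 0, 81.102], TCP at [233.914, -470.013, 231.278] pointing down, gripper open.
Joint ranges: [-151.79, 151.79], [-50.71, 97.33], [-67.44, 78.34], [-121.81, 120.89], [-77.56, 73.72], [-180, 180]. Speed limits (degrees/s): [108.29, 108.29, 147.25, 159.86, 180, 180].

INTERFACE

Orientations are given as a 3x3 rotation matrix whose columns are the frame's x, y, z axes.
In Python, from workcell import * gives the robot as it stands.
- The arm moves only by the tool arm_command, never from a script. Its argument "moves" is a list of rows, each an object with "translation": the shift along the tool's x, y, z in cm, a list of three; "rot": the turn, a rotation vector about the tool's x, y, z in rad, a list of three; "jaw": the opening, from 0 (shut) to 1 (fully open). In form: [{"translation": [dx, dy, dz], "rot": [wx, wy, wz], "jaw": jaw}, ...]. A call has exactly 10 rows; each row is the pose to reach, as a shift and turn from the pose commanded when the call began, along the tool's axes at that moment; what a row does not reach only later rows make up. A row lasts 1/10 s, in which the tool goes at most 50 mm and 8.59 degrees, less where a joint would pass 70% of its speed; a pose out of reach is approached as far as the arm can. A call with a gripper value outside its range is refused whole. The fingers move at their own pace and stop on an object; "squeeze" is the grip in N (left out, the last holds). Time passes only in rows, so rows that repeat a pose let the fingers close, or fill a call up. It gives the time, the measured TCP pose, the force and the opening at its end, in the units of the state.
- observe(): the state, without advancing time (a new reading comes with each control period).
- read_camera(name): name is "scene" or "top" or "wrist"; returns a dict with "img" (420x560x3 uint8, red, green, blue), "K" (3x3 intrinsics, pixels), "R" (3x3) and "t" (3): a world point X has camera coordinates R X + t; the wrist camera has in their place "T_tool_cam" (4x4, takes a point from camera to tool coordinates, whose origin is the TCP and whose axes are the flange's). Camera axes: x right, y down, z forward; pixel columns grow to the right and rows downward; lengths in mm; the calibration is good to about 2 mm. A picture is of the moment at which its call begins: read the wrist's pose just before it. There is no depth.
- finish_job(): hands the job in, once; it reports no verdict.
The state is a dict: "t": time; "joint_positions": joint angles; "joint_velocities": joint speeds; "joint_torque": joint torques, N m; "tcp_pos": TCP position; "tool_rot": TCP orientation; "force": force on the tool from outside, world axes, zero at the start; "wrist_torque": the same for the moment, N m; "width": opening from 0.0 (shut) to 1.0 (fully open).
Only numpy, scipy, OpenCV 4.12 (cv2) and the standard library are available. Lean on these libraries where they do the work, as an engineer would, in place of code of your own. Each camera call takes 0.05 s, during which the arm holds its last target. There are 200 camera calls.

## Working session

There is one attempt and no reset: what is moved stays moved. The work goes in short steps, Python scripts to look and compute and a tool call to move; the robot and the scene stay as the last step left them, time stands still between calls to the robot, and variables do not carry over. Pictures are saved under pics/ and viewed, about 8 in all and at most 12, crops included, and the job is handed in when it is done.

Besides the shell and the picture viewer there is one more tool, called after "Call:" as name(argument=value, ...), one argument or row to a line, values as JSON. arm_command: Moves the arm, as the interface text tells. Its arguments: {"type":"object","properties":{"moves":{"type":"array","items":{"type":"object","properties":{"translation":{"type":"array","items":{"type":"number"}},"rot":{"type":"array","items":{"type":"number"}},"jaw":{"type":"number"}}}},"squeeze":{"type":"number"}},"required":["moves"]}

```bash
mkdir -p pics; ls; cat > h.py <<'E'
from workcell import *
import numpy as np, cv2
def save(n,f,crop=None,s=1):
    c=read_camera(n); im=c["img"][:,:,::-1].copy()
    if crop: x0,y0,x1,y1=crop; im=im[y0:y1,x0:x1]
    if s!=1: im=cv2.resize(im,None,fx=s,fy=s,interpolation=cv2.INTER_CUBIC)
    cv2.imwrite("pics/"+f,im); return c
def cast(c,u,v,z,st=None):
    d=np.linalg.solve(c["K"],[u,v,1.])
    if "R" in c: o=-c["R"].T@c["t"]; d=c["R"].T@d
    else:
        T=np.array(c["T_tool_cam"]); R=np.array(st["tool_rot"])
        o=R@T[:3,3]+np.array(st["tcp_pos"]); d=R@T[:3,:3]@d
    return o+d*(z-o[2])/d[2]
E
python3 - <<'E'
from h import *
print(observe())
c=save("top","top1.png",s=1.4);print(c["K"],c["R"],c["t"])
c=save("scene","sc1.png",s=1.4);print(c["K"],c["R"],c["t"])
E
```

```text
pics
{'t': 0.0, 'joint_positions': array([-7.24367395e+01,  1.50998448e+01, -2.80423227e+00,  7.21579717e+01,
       -1.37896189e-04,  8.11034031e+01]), 'joint_velocities': array([-0.01067288, -0.01342975,  0.04482697,  0.09625624, -0.09300935,
       -0.04556479]), 'joint_torque': array([ 6.51130413e-04, -6.37607288e+01,  3.84564757e+01,  1.36756006e-02,
       -5.67708389e-05, -7.28012083e-06]), 'tcp_pos': array([ 233.84730614, -469.73654466,  230.81294587]), 'tool_rot': array([[ 8.95246784e-01,  4.45570520e-01, -3.29085843e-04],
       [ 4.45570611e-01, -8.95246204e-01,  1.03174701e-03],
       [ 1.65103199e-04, -1.07029917e-03, -9.99999414e-01]]), 'force': array([-0.10421237, -0.11932294,  0.20685637]), 'wrist_torque': array([ 0.02139936, -0.04499188, -0.00095728]), 'width': 1.0003543334339031}
[[477.51304242   0.         274.68049229]
 [  0.         477.51304242 213.52414307]
 [  0.           0.           1.        ]] [[-0.01266915 -0.99989661  0.00680166]
 [-0.99713221  0.01212598 -0.07470157]
 [ 0.07461137 -0.00772856 -0.99718274]] [ -42.29812096  419.5298182  1469.3707576 ]
[[394.8576349    0.         285.05556625]
 [  0.         394.8576349  208.65633128]
 [  0.           0.           1.        ]] [[-0.68851043  0.72508567  0.01428856]
 [ 0.60727632  0.58719008 -0.53518528]
 [-0.39644528 -0.35980354 -0.84461385]] [ 304.13746101 -186.62901442 1244.63572292]
```

View pics/top1.png

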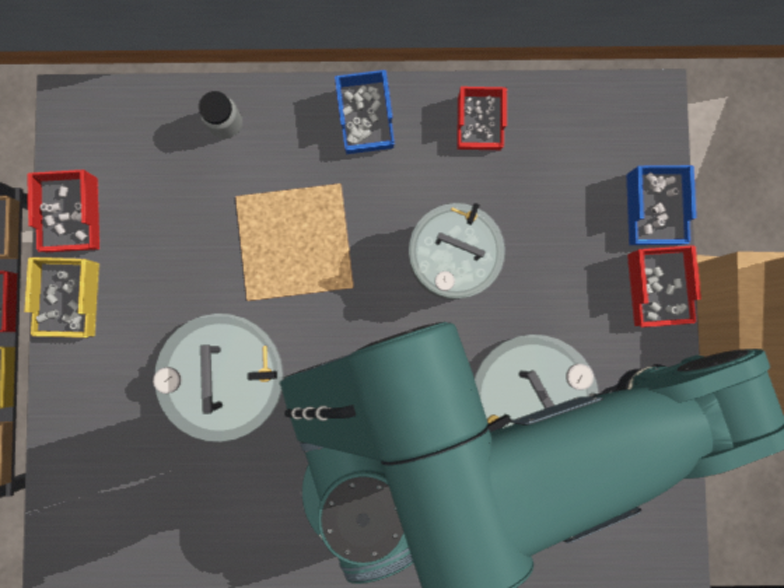

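View pics/sc1.png

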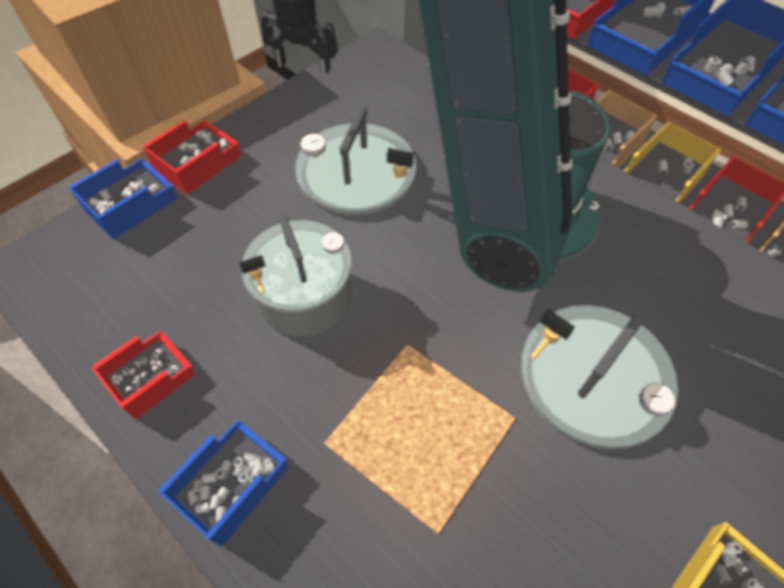

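The top view shows three lids with taps. In its displayed pixels:
- (457,250): about 95 px across and filled with spacers.
- (218,377): about 125 px across.
- (537,390): about 125 px across.

The first is the smallest and the only one on a pot of spacers, so it is the one meant. The cork is at (294,242). I'll measure these now and confirm with a crop.

```bash
python3 - <<'E'
from h import *
c=save("top","crop1.png",(270,130,380,225),6); im=c["img"]
g=cv2.cvtColor(im,cv2.COLOR_RGB2GRAY); hsv=cv2.cvtColor(im,cv2.COLOR_RGB2HSV)
# lid edge points
for uv in [(292,179),(360.5,179),(326.5,145.5),(326.5,212.5)]: print("edge",uv,cast(c,*uv,122).round(1))
m=np.zeros_like(g); roi=(slice(140,200),slice(300,355)); m[roi]=(g[roi]<95)*255
n,l,s,ce=cv2.connectedComponentsWithStats(m)
for i in range(1,n):
    if s[i,4]>15:
        pts=np.argwhere(l==i)[:,::-1].astype(np.float32); r=cv2.minAreaRect(pts)
        print(s[i],ce[i].round(1),r,cast(c,*ce[i],195).round(1),cast(c,*ce[i],165).round(1))
mk=cv2.inRange(hsv,(8,80,120),(25,255,255)); 
cs=[k for k in cv2.findContours(mk,0,2)[0] if 2000<cv2.contourArea(k)<12000]
for k in cs:
    r=cv2.minAreaRect(k); b=cv2.boxPoints(r); print("cork",r,[cast(c,*p,4).round(0)[:2] for p in b],cast(c,*r[0],4).round(1))
E
```

```text
edge (292, 179) [510.9 -98.2 122. ]
edge (360.5, 179) [ 508.6 -297.4  122. ]
edge (326.5, 145.5) [ 608.4 -200.5  122. ]
edge (326.5, 212.5) [ 412.2 -196.5  122. ]
[334 145   9  15  66] [337.6 151.6] ((337.0856018066406, 151.8116455078125), (4.965635299682617, 15.641751289367676), 24.443954467773438) [ 575.  -222.1  195. ] [ 581.1 -226.4  165. ]
[311 170  11   5  21] [314.7 172. ] ((315.8307800292969, 171.64617919921875), (3.969111204147339, 9.922779083251953), 82.87498474121094) [ 519.  -157.8  195. ] [ 523.9 -160.6  165. ]
[323 174  21  12  37] [335.3 179.8] ((332.6000061035156, 179.30001831054688), (21.913467407226562, 4.472135543823242), 26.56505012512207) [ 496.5 -214.   195. ] [ 500.9 -218.1  165. ]
cork ((43.32807922363281, 212.14178466796875), (52.33448791503906, 56.96094512939453), 2.12109637260437) [array([348., 758.]), array([527., 756.]), array([519., 592.]), array([340., 595.])] [433.  675.4   4. ]
cork ((209.63336181640625, 172.59349060058594), (75.46530151367188, 77.0874252319336), 83.04703521728516) [array([658., 291.]), array([685.,  49.]), array([446.,  22.]), array([420., 262.])] [551.7 155.8   4. ]
```

View pics/crop1.png

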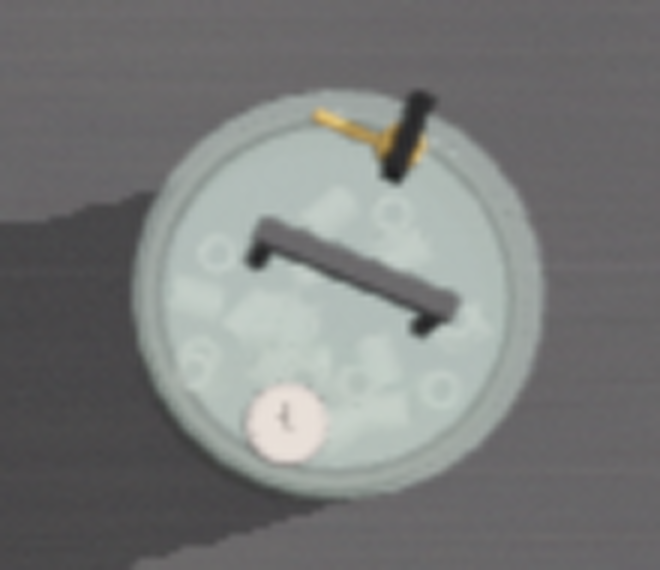

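Crop: the lid measures about 198 mm across and holds spacers, so it is the 200 mm lid. The black tap bar runs (425,97)–(395,180) in crop pixels and points at the lid's middle, with the brass nozzle at (340,125) and the gauge at (288,423). I'll move above the tap for a close look.

```bash
cat >> h.py <<'E'
from scipy.spatial.transform import Rotation as Ro
def go(p,yaw,st=None):
    "translation cm / rotvec to have TCP at p, pointing down, tool y at yaw deg"
    st=st or observe(); R=np.array(st["tool_rot"]); a=np.radians(yaw); y=np.array([np.cos(a),np.sin(a),0]); z=np.array([0,0,-1.])
    T=np.c_[np.cross(y,z),y,z]
    print("go",(R.T@(np.array(p)-st["tcp_pos"])/10).round(2),Ro.from_matrix(R.T@T).as_rotvec().round(3))
E
python3 - <<'E'
from h import *
c=read_camera("top")
a=cast(c,270+268/6,130+228/6,199);b=cast(c,270+450/6,130+307/6,199);print(a,b,(a+b)/2,np.linalg.norm(a-b))
p=cast(c,270+425/6,130+97/6,168);q=cast(c,270+395/6,130+180/6,160);print(p,q,(p+q)/2)
print(read_camera("wrist")["T_tool_cam"].round(2))
go((560,-220,330),70)
E
```

```text
[ 529.31889902 -157.50167582  199.        ] [ 491.8983211  -240.03907891  199.        ] [ 510.60861006 -198.77037736  199.        ] 90.62407274999316
[ 595.99965702 -235.49574251  168.        ] [ 558.16826467 -221.5996412   160.        ] [ 577.08396085 -228.54769185  164.        ]
[[  -0.     -0.95   -0.32   81.45]
 [   1.     -0.      0.      0.26]
 [  -0.     -0.32    0.95 -142.44]
 [   0.      0.      0.      1.  ]]
go [40.33 -7.85 -9.89] [-0.000e+00 -1.000e-03 -2.331e+00]
```

Call:
arm_command(
  moves=[
    {"translation": [0,0,-4],"rot": [0,0,-0.1],"jaw": 1},
    {"translation": [4,-1,-8],"rot": [0,0,-0.2],"jaw": 1},
    {"translation": [8,-1.6,-9],"rot": [0,0,-0.35],"jaw": 1},
    {"translation": [12.5,-2.5,-9],"rot": [0,0,-0.5],"jaw": 1},
    {"translation": [17,-3.4,-9],"rot": [0,0,-0.65],"jaw": 1},
    {"translation": [21.5,-4.3,-9],"rot": [0,0,-0.8],"jaw": 1},
    {"translation": [26,-5.2,-9],"rot": [0,0,-0.95],"jaw": 1},
    {"translation": [30.5,-6,-9],"rot": [0,0,-1.1],"jaw": 1},
    {"translation": [35,-7,-9],"rot": [0,0,-1.25],"jaw": 1},
    {"translation": [39,-7.7,-9],"rot": [0,0,-1.4],"jaw": 1},
  ],
)

```text
t: 1.25
tcp_pos: [550.2, -225.5, 321.2]
tool_rot: [[-0.293, 0.956, 0.0], [0.956, 0.293, 0.0], [0.0, 0.0, -1.0]]
force: [0.5, -0.7, -0.4]
width: 1.001
```

```bash
python3 - <<'E'
from h import *
s=observe();print(s["t"],s["tcp_pos"],s["joint_positions"].round(1));go((560,-220,290),67)
E
```

```text
1.25 [ 550.17774383 -225.48574035  321.23763831] [-30.1  22.1  21.7  89.5   0.   42.8]
go [0.24 1.1  3.12] [ 0.    -0.    -0.872]
```

Call:
arm_command(
  moves=[
    {"translation": [0,0.5,1.5],"rot": [0,0,-0.14],"jaw": 0.6},
    {"translation": [0.24,1.1,3.1],"rot": [0,0,-0.28],"jaw": 0.6},
    {"translation": [0.24,1.1,3.1],"rot": [0,0,-0.42],"jaw": 0.6},
    {"translation": [0.24,1.1,3.1],"rot": [0,0,-0.56],"jaw": 0.6},
    {"translation": [0.24,1.1,3.1],"rot": [0,0,-0.7],"jaw": 0.6},
    {"translation": [0.24,1.1,3.1],"rot": [0,0,-0.82],"jaw": 0.6},
    {"translation": [0.24,1.1,3.1],"rot": [0,0,-0.87],"jaw": 0.6},
    {"translation": [0.24,1.1,3.1],"rot": [0,0,-0.87],"jaw": 0.6},
    {"translation": [0.24,1.1,3.1],"rot": [0,0,-0.87],"jaw": 0.6},
    {"translation": [0.24,1.1,3.1],"rot": [0,0,-0.87],"jaw": 0.6},
  ],
)

```text
t: 2.25
tcp_pos: [558.6, -221.9, 290.2]
tool_rot: [[-0.917, 0.4, -0.0], [0.4, 0.917, -0.0], [0.0, -0.0, -1.0]]
force: [0.4, 0.3, 1.2]
width: 0.603
```

```bash
python3 - <<'E'
from h import *
s=observe();print(s["t"],s["tcp_pos"],s["joint_positions"].round(1))
save("wrist","w1.png",s=1.4)
E
```

```text
2.25 [ 558.61581589 -221.87443723  290.24508771] [-29.4  22.5  17.5  85.   -0.   -5.9]
```

View pics/w1.png

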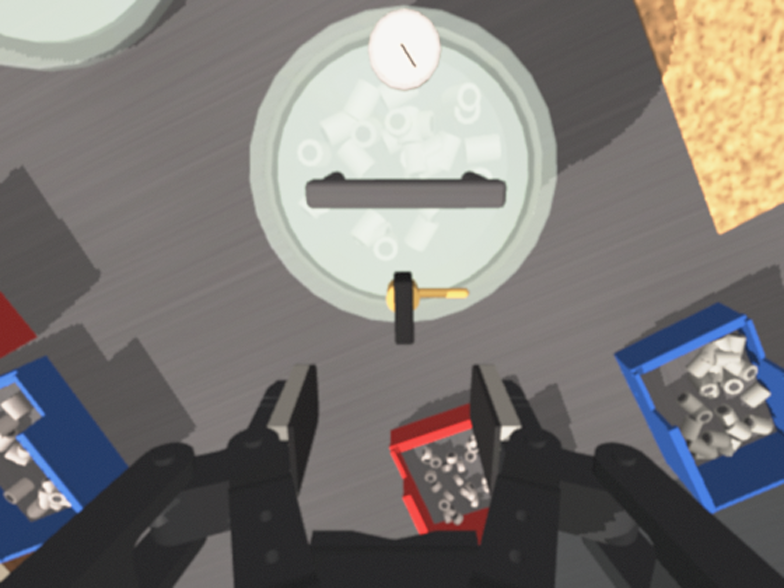

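Wrist view: handle bar at (306–505, 180–208), lying level in the picture. The tap's black bar is at (403, 272–343), nozzle to its right at (440,294), gauge opposite at (404,48).

```bash
python3 - <<'E'
from h import *
s=observe();c=read_camera("wrist")
f=lambda u,v,z:cast(c,u/1.4,v/1.4,z,s).round(1)
print("tap",f(403.5,284,168),f(403.5,343,168)); 
print("handle",f(307,194,199),f(504,194,199),f(405.5,194,199))
E
```

```text
tap [ 564.2 -218.   168. ] [ 599.4 -233.1  168. ]
handle [ 493.2 -239.9  199. ] [ 531.9 -151.2  199. ] [ 512.6 -195.5  199. ]
```

```bash
python3 - <<'E'
from h import *
go((581.5,-225.5,141),66.6)
E
```

```text
go [-2.25  0.58 14.93] [ 0.    -0.    -0.002]
```

Call:
arm_command(
  moves=[
    {"translation": [-1.2,0.3,0],"rot": [0,0,0],"jaw": 0.6},
    {"translation": [-2.25,0.58,2],"rot": [0,0,0],"jaw": 0.6},
    {"translation": [-2.25,0.58,4.5],"rot": [0,0,0],"jaw": 0.6},
    {"translation": [-2.25,0.58,7],"rot": [0,0,0],"jaw": 0.6},
    {"translation": [-2.25,0.58,9],"rot": [0,0,0],"jaw": 0.6},
    {"translation": [-2.25,0.58,11],"rot": [0,0,0],"jaw": 0.6},
    {"translation": [-2.25,0.58,13],"rot": [0,0,0],"jaw": 0.6},
    {"translation": [-2.25,0.58,14.5],"rot": [0,0,0],"jaw": 0.6},
    {"translation": [-2.25,0.58,14.9],"rot": [0,0,0],"jaw": 0.6},
    {"translation": [-2.25,0.58,14.9],"rot": [0,0,0],"jaw": 0.6},
  ],
)

```text
t: 3.35
tcp_pos: [581.4, -225.4, 141.1]
tool_rot: [[-0.917, 0.399, -0.001], [0.399, 0.917, 0.0], [0.001, 0.0, -1.0]]
force: [0.5, 0.8, 0.9]
width: 0.601
```

Call:
arm_command(
  moves=[
    {"translation": [0,0,0],"rot": [0,0,0],"jaw": 0.4},
    {"translation": [0,0,0],"rot": [0,0,0],"jaw": 0.3},
    {"translation": [0,0,0],"rot": [0,0,0],"jaw": 0.2},
    {"translation": [0,0,0],"rot": [0,0,0],"jaw": 0.1},
    {"translation": [0,0,0],"rot": [0,0,0],"jaw": 0},
    {"translation": [0,0,0],"rot": [0,0,0],"jaw": 0},
    {"translation": [0,0,0],"rot": [0,0,0],"jaw": 0},
    {"translation": [0,0,0],"rot": [0,0,0],"jaw": 0},
    {"translation": [0,0,0],"rot": [0,0,0],"jaw": 0},
    {"translation": [0,0,0],"rot": [0,0,0],"jaw": 0},
  ],
  squeeze=20,
)

```text
t: 4.35
tcp_pos: [581.8, -225.6, 141.8]
tool_rot: [[-0.917, 0.398, 0.001], [0.398, 0.917, -0.0], [-0.001, -0.0, -1.0]]
force: [0.2, 0.6, 5.7]
width: 0.138
```

Call:
arm_command(
  moves=[
    {"translation": [0,0,0],"rot": [0,0,-0.06],"jaw": 0},
    {"translation": [0,0,0],"rot": [0,0,-0.15],"jaw": 0},
    {"translation": [0,0,0],"rot": [0,0,-0.25],"jaw": 0},
    {"translation": [0,0,0],"rot": [0,0,-0.35],"jaw": 0},
    {"translation": [0,0,0],"rot": [0,0,-0.45],"jaw": 0},
    {"translation": [0,0,0],"rot": [0,0,-0.55],"jaw": 0},
    {"translation": [0,0,0],"rot": [0,0,-0.65],"jaw": 0},
    {"translation": [0,0,0],"rot": [0,0,-0.75],"jaw": 0},
    {"translation": [0,0,0],"rot": [0,0,-0.8],"jaw": 0},
    {"translation": [0,0,0],"rot": [0,0,-0.8],"jaw": 0},
  ],
)

```text
t: 5.35
tcp_pos: [581.8, -225.2, 141.8]
tool_rot: [[-0.924, -0.382, 0.001], [-0.382, 0.924, 0.0], [-0.001, -0.0, -1.0]]
force: [-0.3, 3.9, 6.9]
width: 0.135
```

```bash
python3 -c "
from h import *
s=observe();print(s['force'],s['wrist_torque'],s['joint_positions'].round(1),s['tcp_pos'])"
```

```text
[-0.25294712  3.88533624  6.94893767] [0.70835371 0.02083845 0.03566284] [-28.7  26.8   1.5  64.7   0.  -51.1] [ 581.83890979 -225.16451217  141.83283278]
```

Forces stay small, so I'll finish the turn to about 1.54 rad in total and then release.

Call:
arm_command(
  moves=[
    {"translation": [0,0,0],"rot": [0,0,-0.06],"jaw": 0},
    {"translation": [0,0,0],"rot": [0,0,-0.15],"jaw": 0},
    {"translation": [0,0,0],"rot": [0,0,-0.25],"jaw": 0},
    {"translation": [0,0,0],"rot": [0,0,-0.35],"jaw": 0},
    {"translation": [0,0,0],"rot": [0,0,-0.45],"jaw": 0},
    {"translation": [0,0,0],"rot": [0,0,-0.55],"jaw": 0},
    {"translation": [0,0,0],"rot": [0,0,-0.65],"jaw": 0},
    {"translation": [0,0,0],"rot": [0,0,-0.72],"jaw": 0},
    {"translation": [0,0,0],"rot": [0,0,-0.74],"jaw": 0},
    {"translation": [0,0,0],"rot": [0,0,-0.74],"jaw": 0},
  ],
)

```text
t: 6.35
tcp_pos: [581.6, -224.9, 141.8]
tool_rot: [[-0.425, -0.905, 0.0], [-0.905, 0.425, 0.001], [-0.001, -0.0, -1.0]]
force: [-2.2, 5.7, 8.2]
width: 0.138
```

Call:
arm_command(
  moves=[
    {"translation": [0,0,0],"rot": [0,0,0],"jaw": 0.2},
    {"translation": [0,0,0],"rot": [0,0,0],"jaw": 0.35},
    {"translation": [0,0,0],"rot": [0,0,0],"jaw": 0.5},
    {"translation": [0,0,0],"rot": [0,0,0],"jaw": 0.5},
    {"translation": [0,0,-1],"rot": [0,0,0],"jaw": 0.5},
    {"translation": [0,0,-3],"rot": [0,0,0],"jaw": 0.5},
    {"translation": [0,0,-6],"rot": [0,0,0],"jaw": 0.5},
    {"translation": [0,0,-10],"rot": [0,0,0],"jaw": 0.5},
    {"translation": [0,0,-14],"rot": [0,0,0],"jaw": 0.5},
    {"translation": [0,0,-15],"rot": [0,0,0],"jaw": 0.5},
  ],
)

```text
t: 7.35
tcp_pos: [582.3, -225.9, 296.2]
tool_rot: [[-0.426, -0.904, 0.005], [-0.905, 0.426, -0.003], [0.0, -0.006, -1.0]]
force: [0.0, -0.1, 0.5]
width: 0.503
```

```bash
python3 - <<'E'
from h import *
s=observe();print(s["t"],s["tcp_pos"],s["joint_positions"].round(1),s["force"])
save("wrist","w2.png",s=1.4)
go((513,-195.5,300),156.6)
E
```

```text
7.35 [ 582.27675272 -225.89540277  296.2108714 ] [-28.7  24.9  22.4  87.1  -0.  -93.4] [ 0.04526173 -0.11913888  0.54246779]
go [ 0.2   7.57 -0.49] [-0.006 -0.    -0.032]
```

View pics/w2.png

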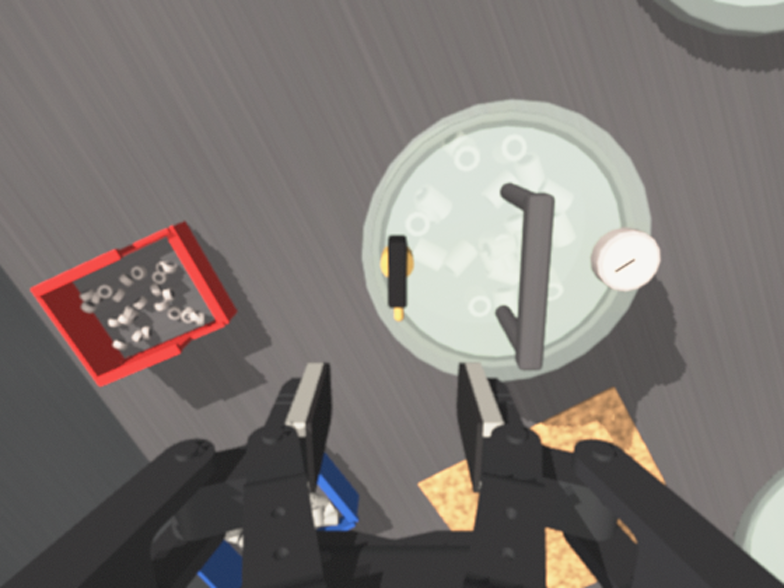

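Wrist view: the tap bar at (397,237–307) now lies in line with the nozzle at (398,314), so it is open. The lid is still seated. The handle runs (540,194)–(530,368).

```bash
python3 - <<'E'
from h import *
s=observe();c=read_camera("wrist")
a,b=[cast(c,u/1.4,v/1.4,199,s) for u,v in((540,195),(530,368))]
d=a-b;m=(a+b)/2;print(a,b,m,np.linalg.norm(d),np.degrees(np.arctan2(d[1],d[0])))
m=(m+[512.6,-195.5,0])/2
go((m[0],m[1],260),156.4); go((m[0],m[1],173),156.4)
E
```

```text
[ 494.47114469 -242.08759756  199.        ] [ 532.34140511 -152.81473364  199.        ] [ 513.4062749 -197.4511656  199.       ] 96.97319659077908 -112.9870438297032
go [0.3  7.51 3.29] [-0.003 -0.    -0.029]
go [ 0.29  7.54 11.99] [-0.003 -0.    -0.029]
```

Call:
arm_command(
  moves=[
    {"translation": [0,2.5,0],"rot": [0,0,-0.02],"jaw": 0.7},
    {"translation": [0.3,5,0],"rot": [0,0,-0.03],"jaw": 0.7},
    {"translation": [0.3,7,0],"rot": [0,0,-0.03],"jaw": 0.7},
    {"translation": [0.3,7.5,2],"rot": [0,0,-0.03],"jaw": 0.7},
    {"translation": [0.3,7.5,5],"rot": [0,0,-0.03],"jaw": 0.7},
    {"translation": [0.3,7.5,8],"rot": [0,0,-0.03],"jaw": 0.7},
    {"translation": [0.3,7.5,10],"rot": [0,0,-0.03],"jaw": 0.7},
    {"translation": [0.3,7.5,11.5],"rot": [0,0,-0.03],"jaw": 0.7},
    {"translation": [0.3,7.5,12],"rot": [0,0,-0.03],"jaw": 0.7},
    {"translation": [0.3,7.5,12],"rot": [0,0,-0.03],"jaw": 0.7},
  ],
)

```text
t: 8.45
tcp_pos: [511.8, -195.9, 170.3]
tool_rot: [[-0.399, -0.917, -0.002], [-0.917, 0.399, 0.001], [-0.0, 0.002, -1.0]]
force: [0.1, 0.0, 0.6]
width: 0.701
```

Call:
arm_command(
  moves=[
    {"translation": [0,0,0],"rot": [0,0,0],"jaw": 0.5},
    {"translation": [0,0,0],"rot": [0,0,0],"jaw": 0.4},
    {"translation": [0,0,0],"rot": [0,0,0],"jaw": 0.3},
    {"translation": [0,0,0],"rot": [0,0,0],"jaw": 0.2},
    {"translation": [0,0,0],"rot": [0,0,0],"jaw": 0.1},
    {"translation": [0,0,0],"rot": [0,0,0],"jaw": 0},
    {"translation": [0,0,0],"rot": [0,0,0],"jaw": 0},
    {"translation": [0,0,0],"rot": [0,0,0],"jaw": 0},
    {"translation": [0,0,0],"rot": [0,0,0],"jaw": 0},
    {"translation": [0,0,0],"rot": [0,0,0],"jaw": 0},
  ],
  squeeze=50,
)

```text
t: 9.45
tcp_pos: [512.5, -196.3, 171.7]
tool_rot: [[-0.399, -0.917, 0.0], [-0.917, 0.399, -0.0], [0.0, -0.001, -1.0]]
force: [-1.3, 1.8, 5.9]
width: 0.157
```

Gripped at 13.3 mm against the 14 mm bar. Lifting straight up.

Call:
arm_command(
  moves=[
    {"translation": [0,0,-0.3],"rot": [0,0,0],"jaw": 0},
    {"translation": [0,0,-0.7],"rot": [0,0,0],"jaw": 0},
    {"translation": [0,0,-1.2],"rot": [0,0,0],"jaw": 0},
    {"translation": [0,0,-1.8],"rot": [0,0,0],"jaw": 0},
    {"translation": [0,0,-2.6],"rot": [0,0,0],"jaw": 0},
    {"translation": [0,0,-3.5],"rot": [0,0,0],"jaw": 0},
    {"translation": [0,0,-4.5],"rot": [0,0,0],"jaw": 0},
    {"translation": [0,0,-5.3],"rot": [0,0,0],"jaw": 0},
    {"translation": [0,0,-5.8],"rot": [0,0,0],"jaw": 0},
    {"translation": [0,0,-6],"rot": [0,0,0],"jaw": 0},
  ],
)

```text
t: 10.45
tcp_pos: [512.6, -196.3, 231.9]
tool_rot: [[-0.399, -0.917, 0.001], [-0.917, 0.399, -0.0], [0.0, -0.001, -1.0]]
force: [-0.3, -0.1, -5.9]
width: 0.154
```

```bash
python3 - <<'E'
from h import *
s=observe();print(s["t"],s["tcp_pos"],s["force"],s["wrist_torque"],s["width"],s["joint_positions"].round(1))
save("scene","s2.png",(150,60,400,280),3)
go((552,156,232),157);go((552,156,171.7-100),157)
E
```

```text
10.45 [ 512.58757695 -196.33030471  231.89619825] [-0.31226175 -0.13483808 -5.90516432] [0.05985988 0.04606376 0.00114087] 0.15432538635739979 [-29.5  17.4   0.7  73.2  -0.  -95.9]
go [-3.388e+01  1.044e+01 -3.000e-02] [-0.001 -0.    -0.009]
go [-33.88  10.45  16.  ] [-0.001 -0.    -0.009]
```

View pics/s2.png

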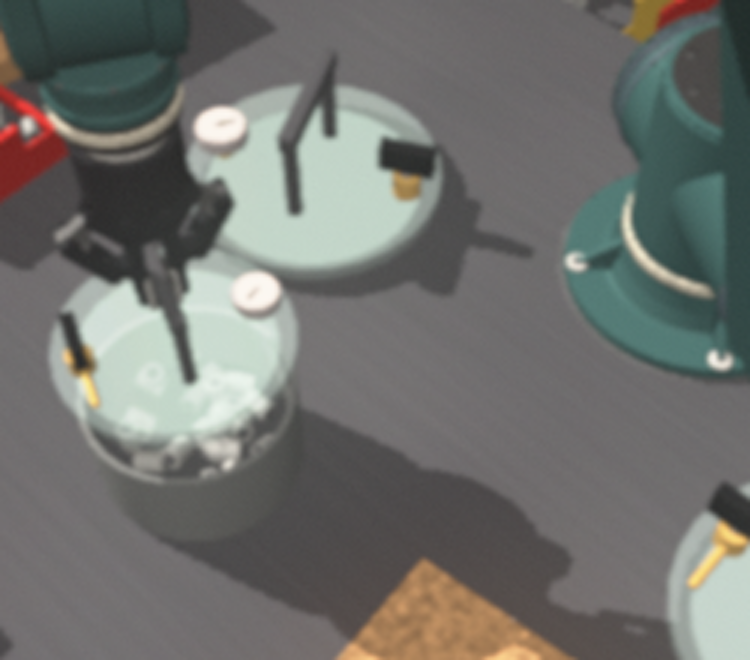

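Scene view: the lid hangs level and clear of the pot, with the tap at (75,345) still in line with its nozzle. The load is −5.9 N, which matches 0.55 kg. Carrying it over to the cork.

Call:
arm_command(
  moves=[
    {"translation": [-0.5,0.15,0],"rot": [0,0,0],"jaw": 0},
    {"translation": [-1.5,0.5,0],"rot": [0,0,0],"jaw": 0},
    {"translation": [-3,0.9,0],"rot": [0,0,0],"jaw": 0},
    {"translation": [-5,1.5,0],"rot": [0,0,0],"jaw": 0},
    {"translation": [-7,2.15,0],"rot": [0,0,0],"jaw": 0},
    {"translation": [-9,2.8,0],"rot": [0,0,0],"jaw": 0},
    {"translation": [-11,3.4,0],"rot": [0,0,0],"jaw": 0},
    {"translation": [-13,4,0],"rot": [0,0,0],"jaw": 0},
    {"translation": [-15,4.6,0],"rot": [0,0,0],"jaw": 0},
    {"translation": [-17,5.2,0],"rot": [0,0,0],"jaw": 0},
  ],
)

```text
t: 11.5
tcp_pos: [532.3, -17.4, 231.2]
tool_rot: [[-0.398, -0.917, -0.0], [-0.917, 0.398, 0.0], [-0.0, 0.0, -1.0]]
force: [-0.1, 0.2, -5.6]
width: 0.151
```

Call:
arm_command(
  moves=[
    {"translation": [-2,0.6,0],"rot": [0,0,0],"jaw": 0},
    {"translation": [-4,1.25,0],"rot": [0,0,0],"jaw": 0},
    {"translation": [-6,1.9,0],"rot": [0,0,0],"jaw": 0},
    {"translation": [-8,2.5,0],"rot": [0,0,0],"jaw": 0},
    {"translation": [-10,3.1,0],"rot": [0,0,0],"jaw": 0},
    {"translation": [-12,3.7,0],"rot": [0,0,0],"jaw": 0},
    {"translation": [-14,4.3,0],"rot": [0,0,0],"jaw": 0},
    {"translation": [-15.5,4.8,0],"rot": [0,0,0],"jaw": 0},
    {"translation": [-16.5,5.1,0],"rot": [0,0,0],"jaw": 0},
    {"translation": [-16.9,5.2,0],"rot": [0,0,0],"jaw": 0},
  ],
)

```text
t: 12.5
tcp_pos: [552.2, 157.2, 231.2]
tool_rot: [[-0.398, -0.917, -0.0], [-0.917, 0.398, -0.0], [0.0, 0.0, -1.0]]
force: [-0.2, -1.1, -5.5]
width: 0.157
```

```bash
python3 - <<'E'
from h import *
s=observe();print(s["t"],s["tcp_pos"],s["force"],s["wrist_torque"],s["width"],s["joint_positions"].round(1))
save("top","t2.png",(130,90,380,270),3)
go((552,156,74),156.5)
E
```

```text
12.5 [552.16477219 157.22281946 231.15303722] [-0.16943479 -1.06667626 -5.49838363] [ 0.04414991 -0.00159167 -0.00408004] 0.157115362954386 [  7.8  20.    4.4  74.5   0.  -58.8]
go [ 1.100e-01 -1.000e-02  1.572e+01] [0. 0. 0.]
```

View pics/t2.png

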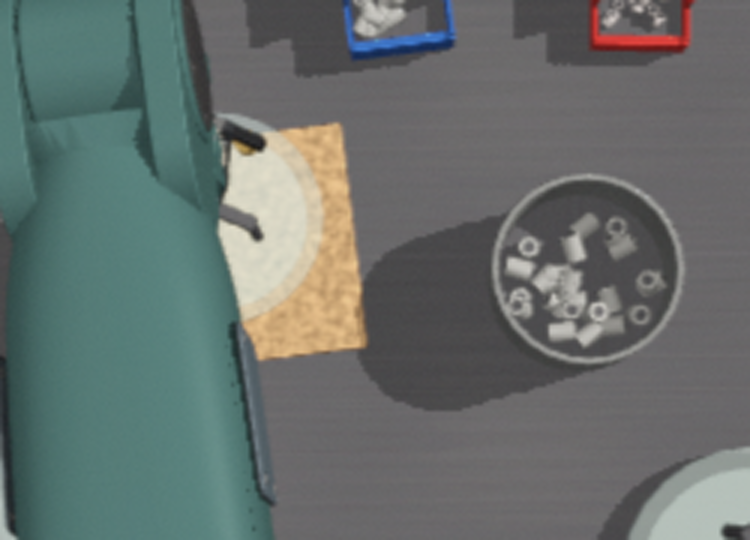

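Top view: the lid is over the cork at about (235,215), tap open at (243,135), and the pot stands open at (588,268). Lowering, with contact expected after about 159 mm.

Call:
arm_command(
  moves=[
    {"translation": [0,0,1],"rot": [0,0,0],"jaw": 0},
    {"translation": [0,0,3],"rot": [0,0,0],"jaw": 0},
    {"translation": [0,0,5.5],"rot": [0,0,0],"jaw": 0},
    {"translation": [0,0,8],"rot": [0,0,0],"jaw": 0},
    {"translation": [0,0,10.5],"rot": [0,0,0],"jaw": 0},
    {"translation": [0,0,12.5],"rot": [0,0,0],"jaw": 0},
    {"translation": [0,0,14],"rot": [0,0,0],"jaw": 0},
    {"translation": [0,0,14.8],"rot": [0,0,0],"jaw": 0},
    {"translation": [0,0,15.3],"rot": [0,0,0],"jaw": 0},
    {"translation": [0,0,15.5],"rot": [0,0,0],"jaw": 0},
  ],
)

```text
t: 13.55
tcp_pos: [552.4, 155.8, 76.1]
tool_rot: [[-0.4, -0.917, 0.0], [-0.917, 0.4, -0.0], [0.0, -0.0, -1.0]]
force: [0.6, 0.4, -4.8]
width: 0.158
```

Call:
arm_command(
  moves=[
    {"translation": [0,0,0.05],"rot": [0,0,0],"jaw": 0},
    {"translation": [0,0,0.1],"rot": [0,0,0],"jaw": 0},
    {"translation": [0,0,0.15],"rot": [0,0,0],"jaw": 0},
    {"translation": [0,0,0.2],"rot": [0,0,0],"jaw": 0},
    {"translation": [0,0,0.25],"rot": [0,0,0],"jaw": 0},
    {"translation": [0,0,0.3],"rot": [0,0,0],"jaw": 0},
    {"translation": [0,0,0.35],"rot": [0,0,0],"jaw": 0},
    {"translation": [0,0,0.4],"rot": [0,0,0],"jaw": 0},
    {"translation": [0,0,0.4],"rot": [0,0,0],"jaw": 0},
    {"translation": [0,0,0.4],"rot": [0,0,0],"jaw": 0},
  ],
)

```text
t: 14.55
tcp_pos: [552.4, 156.1, 72.3]
tool_rot: [[-0.399, -0.917, -0.0], [-0.917, 0.399, 0.0], [0.0, 0.0, -1.0]]
force: [0.0, 0.4, -4.8]
width: 0.151
```

Call:
arm_command(
  moves=[
    {"translation": [0,0,0.03],"rot": [0,0,0],"jaw": 0},
    {"translation": [0,0,0.06],"rot": [0,0,0],"jaw": 0},
    {"translation": [0,0,0.09],"rot": [0,0,0],"jaw": 0},
    {"translation": [0,0,0.12],"rot": [0,0,0],"jaw": 0},
    {"translation": [0,0,0.15],"rot": [0,0,0],"jaw": 0},
    {"translation": [0,0,0.15],"rot": [0,0,0],"jaw": 0},
    {"translation": [0,0,0.15],"rot": [0,0,0],"jaw": 0},
    {"translation": [0,0,0.15],"rot": [0,0,0],"jaw": 0},
    {"translation": [0,0,0.15],"rot": [0,0,0],"jaw": 0},
    {"translation": [0,0,0.15],"rot": [0,0,0],"jaw": 0},
  ],
)

```text
t: 15.55
tcp_pos: [552.5, 156.1, 71.6]
tool_rot: [[-0.399, -0.917, 0.001], [-0.917, 0.399, 0.0], [-0.0, -0.001, -1.0]]
force: [-4.4, -1.6, 10.0]
width: 0.155
```

Force went from −4.8 to +10 N at TCP z 71.6, where contact was expected, so the lid is down. Releasing.

Call:
arm_command(
  moves=[
    {"translation": [0,0,0],"rot": [0,0,0],"jaw": 0.25},
    {"translation": [0,0,0],"rot": [0,0,0],"jaw": 0.35},
    {"translation": [0,0,0],"rot": [0,0,0],"jaw": 0.5},
    {"translation": [0,0,0],"rot": [0,0,0],"jaw": 0.6},
    {"translation": [0,0,0],"rot": [0,0,0],"jaw": 0.6},
    {"translation": [0,0,-1],"rot": [0,0,0],"jaw": 0.6},
    {"translation": [0,0,-3],"rot": [0,0,0],"jaw": 0.6},
    {"translation": [0,0,-6],"rot": [0,0,0],"jaw": 0.6},
    {"translation": [0,0,-10],"rot": [0,0,0],"jaw": 0.6},
    {"translation": [0,0,-14],"rot": [0,0,0],"jaw": 0.6},
  ],
)

```text
t: 16.55
tcp_pos: [552.0, 156.1, 213.0]
tool_rot: [[-0.399, -0.917, 0.0], [-0.917, 0.399, 0.0], [-0.0, -0.0, -1.0]]
force: [1.9, -0.6, -0.2]
width: 0.601
```

Call:
arm_command(
  moves=[
    {"translation": [0,0,-3],"rot": [0,0,0],"jaw": 0.6},
    {"translation": [0,0,-6],"rot": [0,0,0],"jaw": 0.6},
    {"translation": [0,0,-9],"rot": [0,0,0],"jaw": 0.6},
    {"translation": [0,0,-10],"rot": [0,0,0],"jaw": 0.6},
    {"translation": [0,0,-10],"rot": [0,0,0],"jaw": 0.6},
    {"translation": [0,0,-10],"rot": [0,0,0],"jaw": 0.6},
    {"translation": [0,0,-10],"rot": [0,0,0],"jaw": 0.6},
    {"translation": [0,0,-10],"rot": [0,0,0],"jaw": 0.6},
    {"translation": [0,0,-10],"rot": [0,0,0],"jaw": 0.6},
    {"translation": [0,0,-10],"rot": [0,0,0],"jaw": 0.6},
  ],
)

```text
t: 17.55
tcp_pos: [552.3, 156.1, 310.5]
tool_rot: [[-0.399, -0.917, -0.001], [-0.917, 0.399, -0.0], [0.0, 0.0, -1.0]]
force: [0.3, -0.1, -0.1]
width: 0.597
```

```bash
python3 - <<'E'
from h import *
s=observe();print(s["t"],s["tcp_pos"],s["force"])
save("wrist","w3.png",s=1.4)
E
```

```text
17.55 [552.2940882  156.08025322 310.47584136] [ 0.31472478 -0.09437489 -0.06757979]
```

View pics/w3.png

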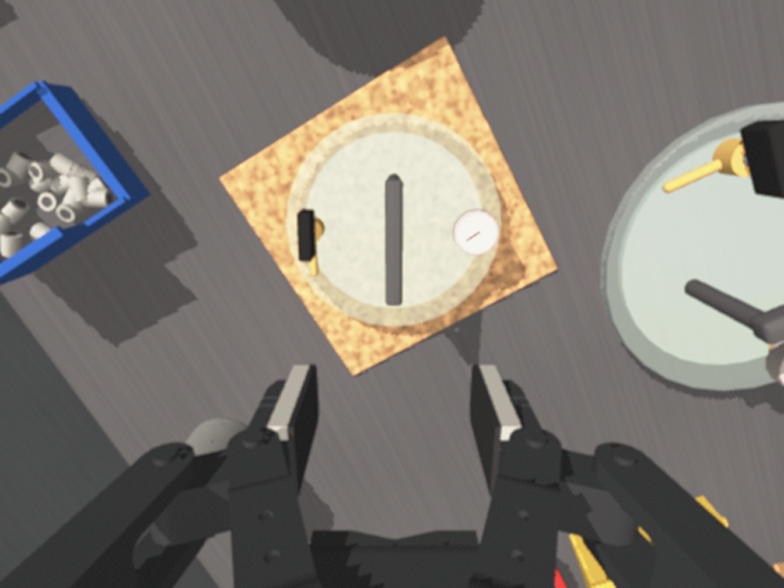

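Wrist view: the lid is flat on the cork. Its centre is about (394,220) and the cork's corners average (394,215). The tap bar at (306,235) is in line with the nozzle, and the gripper is clear. Handing in.

```bash
python3 -c "
from h import *
print(finish_job())"
```

```text
the job is handed in; nothing more can be done
None
```

I opened the vent tap with the lid still seated, then moved the lid to the cork rest and handed the job in at about 17.6 s. `finish_job()` gives no verdict, so these are my own checks.

- **Lid choice:** I used the smallest of the three tapped lids. It measured about 198 mm across and was the only one on the pot of spacers.
- **Tap:** I turned the bar about 1.54 rad counter-clockwise. The last picture shows it still in line with the nozzle.
- **Lift and carry:** The lid came up level with a load of about 5.9 N, which fits 0.55 kg. The handle rose about 60 mm before I carried it across.
- **Set-down:** Contact came at TCP height 71.6 mm, where 71.7 mm was expected. I released only after the force showed the cork carrying the lid.
- **Last look:** The lid lies flat. By eye its centre is about 5 picture pixels (a few mm) from the cork's, against the 40 mm allowed. The gripper is clear, about 240 mm above the set-down height, and the force reads near zero.

No check failed. The two handle measurements differed by about 2 mm, within the stated calibration.

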